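# Fit the locking collar on a sander spindle and hold it for tightening

### The arm

A 7-joint arm with a two-finger parallel gripper is mounted at the origin on the work surface. World frame = base frame: x ahead of the robot, y to its left, z up, the work surface at z = 0. Lengths are in m, angles in rad, forces in N, time in s.
With the tool pointing down it reaches from about 0.425 to 0.925 m from the base axis. Payload 6.8 kg.
Tool frame: the origin (TCP) lies at the very end of the fingers, on their centre line; the grasp point (between the pads) lies r.grip_depth behind it (r.grip_depth is the distance from the TCP to the grasp point, in m); z points along the fingers, x is the direction in which the jaws open and shut, and the axes are right-handed (so a half turn about z gives the same grasp; the last joint's range is limited). The gripper opens to 85 mm and grips with 20 to 120 N. Pads are 22 mm wide; open, the fingers measure 114 mm over their backs; the gripper's body (76 mm by 85 mm) begins 54 mm behind the grasp point. The pads swing forward as they close: fully open they stand 13 mm farther back than shut.
Start: joints at [1.01, 0.477, 0.022, 1.555, -0.011, 1.109, -0.083], TCP at [0.295, -0.607, 0.231] pointing down, gripper open.
Joint ranges: [-2.96, 2.96], [-0.34, 2.1], [-1.41, 1.46], [0.24, 2.44], [-1.37, 4.51], [0.17, 1.92], [-2.96, 2.96]. Speed limits (rad/s): [2.39, 2.39, 3.14, 3.14, 3.14, 3.14, 3.14].

### API

Orientations are given as a rotation vector (axis times angle).
In Python, from bench import readout, grab_frame, workorder, r gives the robot as it stands.
- The arm moves only by the shell command python3 -m handwheel 'ROWS' [FORCE]. ROWS is text: rows parted by semicolons, each of 7 numbers parted by spaces: the shift along the tool's x, y, z in mm, then the turn, a rotation vector about the tool's x, y, z in degrees, then the finger opening in mm, from 0 to 85.4. A call has 1 to 12 rows; each row is the pose to reach, as a shift and turn from the pose commanded when the call began, along the tool's axes at that moment; what a row does not reach only later rows make up. A row lasts 1/8 s, in which the tool goes at most 62.5 mm and 10.7 degrees, less where a joint would pass 70% of its speed; a pose out of reach is approached as far as the arm can. A call with a gripper value outside its range is refused whole. The fingers move at their own pace and stop on an object; FORCE is the grip in N (left out, the last holds). Time passes only in rows, so rows that repeat a pose let the fingers close. It gives the time, the measured TCP pose, the force and the opening at its end, in the units of the state.
- readout.get_obs(): the state, without advancing time (a new reading comes with each control period).
- grab_frame(name): name is "side" or "top"; returns a dict with "pixels" (384x512x3 uint8, red, green, blue), "fx", "fy", "cx", "cy" (pixels), "D" ([k1, k2, p1, p2, k3] as OpenCV has them; the pictures are not rectified), "rvec" (rotation vector, rad) and "tvec" (3), from world to camera coordinates, as OpenCV has them. Camera axes: x right, y down, z forward; pixel columns grow to the right and rows downward; lengths in m; the calibration is good to about 2 mm. A picture is of the moment at which its call begins. There is no depth.
- workorder.hand_in(): hands the job in, once; it reports no verdict.
The state is a dict: "clock": time; "joints": joint angles; "qvel": joint speeds; "tau": joint torques, N m; "tcp_pos": TCP position; "orientation": TCP orientation; "contact_force": force on the tool from outside, world axes, zero at the start; "moment": the same for the moment, N m; "grip_width": finger opening in m.
Only numpy, scipy, OpenCV 4.12 (cv2) and the standard library are available. Lean on these libraries where they do the work, as an engineer would, in place of code of your own. Each camera call takes 0.05 s, during which the arm holds its last target.

### The job

First drop the bronze bush over the upright spindle so that it sits fully home in the round recess of the green housing. Then pinch the bare shaft across its flat and turn it until the flat faces the way the yellow arrow on the housing points. Finally slip the blue collar over the shaft with its red-headed screw on the flat's side and finish while holding it in the fingers, level, about halfway up the flat, with the screw's tip pressed against the flat: do not let go, and leave the other things on the bench where they are.

Things in the scene. Friction and masses are not known exactly. Their poses are not given: they have to be found in the camera images.
- housing: green machine housing, fixed to the bench: a 130 x 130 x 60 mm block on a dark 150 x 150 x 8 mm foot. Origin: centre of its underside, on the spindle's axis. z up; x is the way the yellow arrow on its top points. A round recess, 50 mm across and 10 mm deep, lies in the middle of its top (top face at 60 mm) around the shaft.
- recess (a point): point on the spindle's axis on the recess floor, 50 mm above the bench; axes as the housing's
- shaft_top (a point): centre of the shaft's top end, 130 mm above the bench. The shaft is dark steel, upright, 20 mm in diameter, and stands 70 mm above the housing's top; it turns about its axis with light friction (0.04 N m) and stays where it is left. Its axes turn with the shaft: x is the flat's outward direction.
- flat (a point): the bright set-screw flat milled into one side of the top 36 mm of the shaft (94 to 130 mm above the bench), 16 mm wide. Origin: centre of the flat's face, 112 mm above the bench, 5.5 mm from the shaft's axis. x: outward normal of the flat, z up; turns with the shaft. Across the flat the shaft measures 15.5 mm between the fingers, elsewhere up to 20 mm.
- shaft (a joint): angle of the shaft in rad, from -3 to 3, growing anticlockwise seen from above; 0 when the flat faces exactly along the yellow arrow (the housing's x). At the start between 0.5 and 1.4.
- bush: loose bronze bush (ring): outer diameter 44 mm, bore 25 mm, 16 mm high, about 90 g, lying flat on the bench. Origin: centre of its underside, z along its bore. Seated, its underside is on the recess floor.
- collar: loose blue-anodised shaft collar: outer diameter 44 mm, bore 24 mm, 22 mm high, about 130 g, lying flat on the bench. Origin: centre of its underside, z up along the bore; x points along its screw to the red head, so the free sides to grip are at +y and -y. At the start x lies within 1.2 rad of the world's x.
- screw: the set screw fixed in the collar at half its height (11 mm above the collar's underside), lying along the collar's x. Origin: its tip, 7.5 mm from the collar's axis, so it juts 4.5 mm into the bore and passes the shaft only at the flat; with the collar centred on the shaft it stands 2 mm off the flat. x points outward: 6 mm thick, the red head, 12 mm across, is 25 to 37 mm from the collar's axis.
- bottle: bystander: red water bottle, 72 mm across, 205 mm tall; origin centre of its underside
- tape: bystander: yellow tape measure, 70 x 45 x 60 mm; origin centre of its underside
- joint_block: bystander: dark notched wooden joint block, 90 x 60 x 55 mm; origin centre of its underside
- plane: bystander: small steel block plane, 160 x 48 x 55 mm; origin centre of its underside
- pencil: bystander: flat red carpenter's pencil, 170 x 13 x 8 mm; origin centre of its underside, x along it
- pulley: bystander: black plastic pulley ring without a screw, 56 mm across, bore 22 mm, 20 mm high; origin centre of its underside
- offcut: bystander: brown wood offcut, 130 x 45 x 18 mm; origin centre of its underside, x along it
Things that resemble listed ones, but are neither listed nor needed, are in the scene too. Of the things like the collar, leave any that is pink, turquoise or white; of the rest the larger one is meant.

How it is judged:
By the outcome, as a careful person would: the job done as asked, in the order asked, and still so for the second after the job is handed in, while the arm keeps its last pose, push and grip.
It also fails if it takes over 61 s, if anything falls off the work surface, if the arm or the gripper's body presses on something with over 40 N, if the wrist force passes 120 N, or if a joint passes its speed limit or range.

## Working session

There is one attempt and no reset: what is moved stays moved. The work goes in short steps, Python scripts to look and compute and a shell command to move; the robot and the scene stay as the last step left them, time stands still between calls to the robot, and variables do not carry over. Pictures are saved under pics/ and viewed, and the job is handed in when it is done.

```bash
ls; mkdir -p pics; python3 - <<'E'
from bench import readout, grab_frame, workorder, r
import cv2,json
print(r.grip_depth, readout.get_obs())
for n in("side","top"):
    f=grab_frame(n); cv2.imwrite(f"pics/{n}0.png",f["pixels"][:,:,::-1]); print({k:v for k,v in f.items() if k!="pixels"})
E
```

```text
pics
0.0187 {'clock': 0.0, 'joints': array([ 1.00987124,  0.4778056 ,  0.0223569 ,  1.55648399, -0.01148572,
        1.10929513, -0.08310079]), 'qvel': array([-0.00219931, -0.00066202,  0.00255397, -0.00101347, -0.00089066,
        0.00024995, -0.00110986]), 'tau': array([-2.50874400e-04, -5.96454406e+01,  1.60706129e+00, -2.81199682e+01,
        1.22648259e-02,  9.54081741e-03,  5.86936110e-06]), 'tcp_pos': array([ 0.29502327, -0.60643674,  0.23030863]), 'orientation': array([-2.66271066e+00,  1.66560346e+00,  2.60513916e-03]), 'contact_force': array([-0.51315677,  0.43873636, -0.49453733]), 'moment': array([-0.0445099 ,  0.00569649, -0.0127064 ]), 'grip_width': 0.08524935131274815}
{'fx': 364.9033978205044, 'fy': 364.9033978205044, 'cx': 255.0536436715571, 'cy': 191.58050094507826, 'D': array([0.02497181, 0.        , 0.        , 0.        , 0.        ]), 'rvec': array([ 1.02845667, -2.47884408,  0.97207546]), 'tvec': array([0.39542259, 0.37067104, 0.81865493])}
{'fx': 411.16645700244845, 'fy': 411.16645700244845, 'cx': 255.31768285250746, 'cy': 176.57312474222124, 'D': array([-0.12545189,  0.        ,  0.        ,  0.        ,  0.        ]), 'rvec': array([ 2.16955571, -2.04491526,  0.20621047]), 'tvec': array([-0.02615656,  0.61703335,  1.2730988 ])}
```

View pics/side0.png

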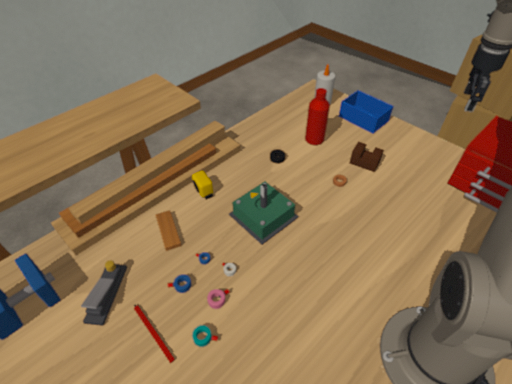

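View pics/top0.png

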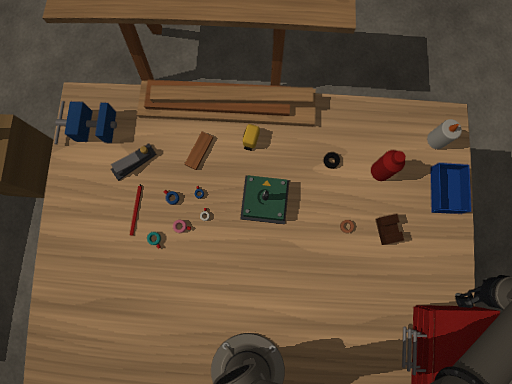

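The bush is at top (347,226) and side (340,181). The larger blue collar is at top (173,198) and side (181,284), and the housing is at top (265,198). I'll zoom in on these for measurement.

```bash
cat > h.py <<'E'
import numpy as np, cv2
from bench import readout, grab_frame, workorder, r
from scipy.spatial.transform import Rotation as R
def cam(f):
    K=np.array([[f["fx"],0,f["cx"]],[0,f["fy"],f["cy"]],[0,0,1]]);return K,f["D"],R.from_rotvec(f["rvec"]).as_matrix(),np.array(f["tvec"])
def plane(f,uv,z):
    K,D,Rm,t=cam(f);p=cv2.undistortPoints(np.array(uv,float).reshape(-1,1,2),K,D).reshape(-1,2)
    d=np.c_[p,np.ones(len(p))]@Rm; c=-Rm.T@t
    return (c+d*((z-c[2])/d[:,2])[:,None])[:,:2]
def proj(f,P):
    K,D,Rm,t=cam(f);return cv2.projectPoints(np.array(P,float).reshape(-1,1,3),np.array(f["rvec"]),t,K,D)[0].reshape(-1,2)
def tri(f1,u1,f2,u2):
    A=[];b=[]
    for f,u in((f1,u1),(f2,u2)):
        K,D,Rm,t=cam(f);p=cv2.undistortPoints(np.array(u,float).reshape(1,1,2),K,D).reshape(2)
        d=Rm.T@np.r_[p,1];d/=np.linalg.norm(d);M=np.eye(3)-np.outer(d,d);A.append(M);b.append(M@(-Rm.T@t))
    return np.linalg.lstsq(np.vstack(A),np.hstack(b),rcond=None)[0]
def crop(f,x0,y0,w,h,s,name):
    c=cv2.resize(f["pixels"][y0:y0+h,x0:x0+w,::-1],None,fx=s,fy=s,interpolation=cv2.INTER_CUBIC);cv2.imwrite(f"pics/{name}.png",c)
def hsv(f): return cv2.cvtColor(f["pixels"],cv2.COLOR_RGB2HSV)
def blob(m,x0,y0,x1,y1):
    k=np.zeros_like(m);k[y0:y1,x0:x1]=m[y0:y1,x0:x1];return k
E
python3 - <<'E'
from h import *
t=grab_frame("top");s=grab_frame("side")
a=[(t,230,165,75,65),(t,150,175,75,65),(t,315,195,75,65),(s,225,165,80,80),(s,155,245,80,80),(s,310,150,80,65)]
out=[]
for f,x,y,w,h in a:
    out.append(cv2.resize(f["pixels"][y:y+h,x:x+w,::-1],(260,int(260*h/w)),interpolation=cv2.INTER_CUBIC))
hh=max(o.shape[0] for o in out)
out=[cv2.copyMakeBorder(o,0,hh-o.shape[0],0,0,cv2.BORDER_CONSTANT) for o in out]
cv2.imwrite("pics/z1.png",np.vstack([np.hstack(out[:3]),np.hstack(out[3:])]))
np.save("f0.npy",np.array([t,s],dtype=object),allow_pickle=True)
E
```

```text
(no output)
```

View pics/z1.png

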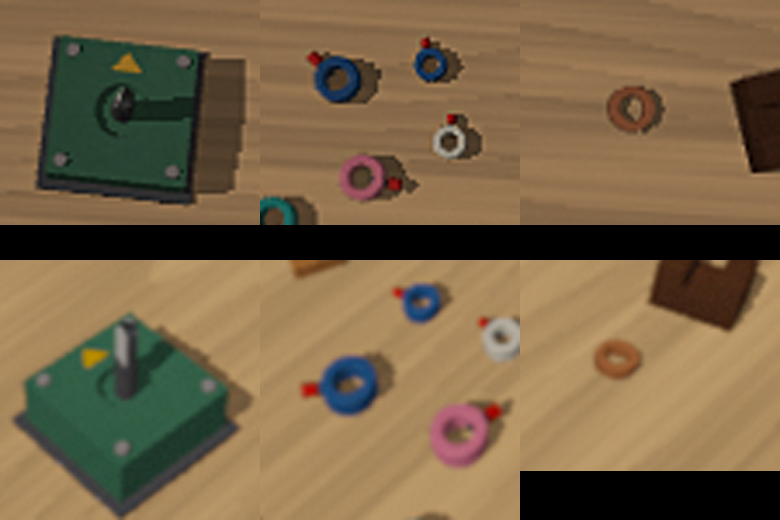

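```bash
cat > meas.py <<'E'
from h import *
def ring(f,mask,z):
    c,_=cv2.findContours(mask.astype(np.uint8),cv2.RETR_EXTERNAL,cv2.CHAIN_APPROX_NONE)
    c=max(c,key=cv2.contourArea);hl=cv2.convexHull(c);M=cv2.moments(hl);u=(M["m10"]/M["m00"],M["m01"]/M["m00"])
    return np.array(u),plane(f,u,z)[0],c[:,0]
E
python3 - <<'E'
from meas import *
t,s=np.load("f0.npy",allow_pickle=True)
for f,n,bc,bb in((t,"top",(160,183,186,210),(335,215,360,238)),(s,"side",(160,268,195,296),(328,170,352,190))):
    H=hsv(f)
    blue=(H[...,0]>95)&(H[...,0]<125)&(H[...,1]>130)
    red=((H[...,0]<6)|(H[...,0]>172))&(H[...,1]>150)
    bron=(H[...,0]<14)&(H[...,1]>110)
    u,p,c=ring(f,blob(blue,*bc),.011);print(n,"collar",u,p, c.ptp(0) if hasattr(c,'ptp') else np.ptp(c,axis=0))
    m=blob(red,*bc);ys,xs=np.nonzero(m);ur=(xs.mean(),ys.mean());pr=plane(f,ur,.011)[0];print(" red",ur,pr,len(xs),"ang",np.degrees(np.arctan2(*(pr-p)[::-1])),np.linalg.norm(pr-p))
    u,p,c=ring(f,blob(bron,*bb),.008);print(n,"bush",u,p,np.ptp(c,axis=0))
    g=(H[...,0]>60)&(H[...,0]<95)&(H[...,1]>80)
    g=blob(g,225,165,305,240)
    u,p,c=ring(f,g,.06);q=cv2.minAreaRect(c);print(" green",u,p,len(c))
    y=(H[...,0]>17)&(H[...,0]<30)&(H[...,1]>160)&(H[...,2]>100);y=blob(y,*((255,172,278,190) if n=="top" else (245,185,265,203)))
    c,_=cv2.findContours(y.astype(np.uint8),0,1);c=max(c,key=cv2.contourArea);print(" tri",cv2.minEnclosingTriangle(c)[1].reshape(-1,2).round(1).tolist(), plane(f,cv2.minEnclosingTriangle(c)[1].reshape(-1,2),.06).round(4).tolist())
E
python3 - <<'E'
from h import *
t,s=np.load("f0.npy",allow_pickle=True)
crop(t,238,168,56,56,12,"th");crop(s,228,172,72,60,10,"sh")
E
```

```text
top collar [172.04613095 197.40029762] [0.5405029  0.28701796] [12 11]
 red (np.float64(165.45454545454547), np.float64(191.63636363636363)) [0.55874414 0.31147786] 11 ang 53.285862345239345 0.03051277709192831
top bush [346.73230373 225.99227799] [ 0.47914173 -0.30256538] [13 12]
 green [264.8190739  197.80711438] [ 0.55020271 -0.02435826] 155
 tri [[266.20001220703125, 179.1999969482422], [262.29998779296875, 185.0], [270.0, 185.0]] [[0.6115, -0.0254], [0.5917, -0.014], [0.5932, -0.0388]]
side collar [181.99825936 283.09051349] [0.53768058 0.2864788 ] [15 16]
 red (np.float64(170.0), np.float64(284.5)) [0.55615132 0.31044626] 14 ang 52.38003218465955 0.03025899936452005
side bush [339.34281201 180.2385466 ] [ 0.47575709 -0.30159123] [13 11]
 green [263.2035319  209.88492839] [ 0.53282631 -0.00499236] 224
 tri [[258.5, 193.0], [251.0, 193.0], [251.0, 198.0]] [[0.5883, -0.0419], [0.604, -0.0262], [0.5898, -0.0123]]
```

View pics/th.png

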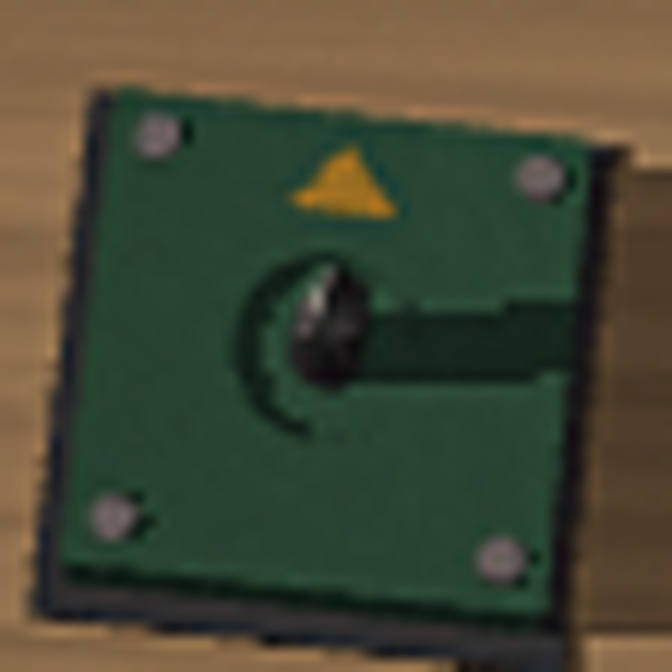

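View pics/sh.png

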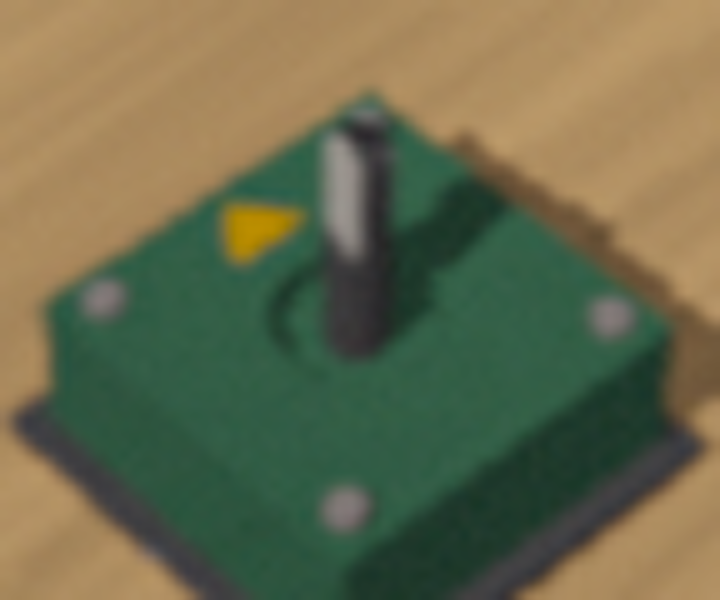

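```bash
python3 - <<'E'
from h import *
t,s=np.load("f0.npy",allow_pickle=True)
T=np.array([(157,135),(541,177),(502,559),(114,517)],float);T=(T+.5)/12-.5+[238,168]
S=np.array([(103,299),(610,318),(347,508)],float);S=(S+.5)/10-.5+[228,172]
P=plane(t,T,.062);Q=plane(s,S,.062);print(P,P.mean(0));print(Q, (Q[0]+Q[1])/2)
for A in(P,):
    d=(A[0]-A[3]+A[1]-A[2]);print(np.degrees(np.arctan2(d[1],d[0])))
    d=(A[0]-A[1]+A[3]-A[2]);print(np.degrees(np.arctan2(d[1],d[0]))-90)
d=Q[0]-Q[2];print(np.degrees(np.arctan2(d[1],d[0])));d=Q[1]-Q[2];print(np.degrees(np.arctan2(d[1],d[0])))
print([tri(t,a,s,b) for a,b in((T[0],S[0]),(T[3],S[2]),(T[2],S[1]))])
# shaft top center
for z,q in((.13,(360,122)),(.13,(365,115))): print(plane(s,(np.array(q)+.5)/10-.5+[228,172],z))
print(plane(t,(np.array((335,285))+.5)/12-.5+[238,168],.13))
o=readout.get_obs();print(R.from_rotvec(o["orientation"]).as_matrix().round(3))
E
```

```text
[[ 0.60960861  0.02517992]
 [ 0.60412089 -0.0792619 ]
 [ 0.49988745 -0.07374053]
 [ 0.50506698  0.03020957]] [ 0.55467098 -0.02440324]
[[ 0.60586672  0.02522761]
 [ 0.49720402 -0.07281156]
 [ 0.50227356  0.03007708]] [ 0.55153537 -0.02379197]
-2.893136235729111
-2.930324203340689
-2.6802085811079435
-92.82080191475404
[array([0.60900306, 0.02437884, 0.05924637]), array([0.50432842, 0.02959666, 0.06011008]), array([ 0.49947939, -0.07434156,  0.05919188])]
[[ 0.55743659 -0.03049366]]
[[ 0.5583433  -0.03340682]]
[[ 0.55952239 -0.02454907]]
[[ 0.437 -0.899 -0.001]
 [-0.899 -0.437  0.001]
 [-0.001  0.    -1.   ]]
```

```bash
cat >> h.py <<'E'
def go(x,y,z,yaw,verbose=True):
    "rows numbers (mm,deg) from the present pose to TCP x,y,z tool-down with tool x at yaw deg"
    o=readout.get_obs();Rm=R.from_rotvec(o["orientation"])
    c,s_=np.cos(np.radians(yaw)),np.sin(np.radians(yaw))
    T=R.from_matrix(np.array([[c,s_,0],[s_,-c,0],[0,0,-1]]))
    d=Rm.inv().apply(np.array([x,y,z])-o["tcp_pos"])*1e3
    w=np.degrees((Rm.inv()*T).as_rotvec())
    print("shift",d.round(1),"turn",w.round(2));return d,w
def st():
    o=readout.get_obs();M=R.from_rotvec(o["orientation"]).as_matrix()
    print("t",round(o["clock"],2),"p",o["tcp_pos"].round(4),"yaw",np.degrees(np.arctan2(M[1,0],M[0,0])).round(2),"zax",M[:,2].round(4),"F",o["contact_force"].round(1),"M",o["moment"].round(2),"w",round(o["grip_width"]*1e3,1),"j",o["joints"].round(2))
E
python3 - <<'E'
from h import *
go(.4774,-.3021,.10,-2.85)
E
```

```text
shift [-194.  -297.2  130.9] turn [-3.000e-02  6.000e-02 -6.121e+01]
```

```bash
python3 -m handwheel '-194 -297 100 0 0 -61.2 65;-194 -297 100 0 0 -61.2 65;-194 -297 100 0 0 -61.2 65;-194 -297 100 0 0 -61.2 65;-194 -297 130 0 0 -61.2 65;-194 -297 130 0 0 -61.2 65;-194 -297 130 0 0 -61.2 65;-194 -297 130 0 0 -61.2 65;-194 -297 130 0 0 -61.2 65;-194 -297 130 0 0 -61.2 65' 40; python3 - <<'E'
from h import *
st();go(.4774,-.3021,.03,-2.85)
t=grab_frame("top");s=grab_frame("side")
crop(t,305,185,80,80,6,"t1");crop(s,300,120,80,100,6,"s1")
a=cv2.imread("pics/t1.png");b=cv2.imread("pics/s1.png");cv2.imwrite("pics/c1.png",np.hstack([a,b[:480]*1]))
E
```

```text
clock: 1.45
tcp_pos: [0.4771, -0.3043, 0.1019]
orientation: [3.139, -0.083, 0.001]
contact_force: [-0.4, -0.8, -0.5]
grip_width: 0.0648
t 1.45 p [ 0.4771 -0.3043  0.1019] yaw -3.01 zax [ 7.0e-04 -1.2e-03 -1.0e+00] F [-0.4 -0.8 -0.5] M [ 0.01 -0.02  0.02] w 64.8 j [ 0.69  0.47 -0.29  1.92  0.19  0.78  0.24]
shift [ 0.1 -2.3 71.9] turn [ 0.07 -0.04 -0.16]
```

View pics/c1.png

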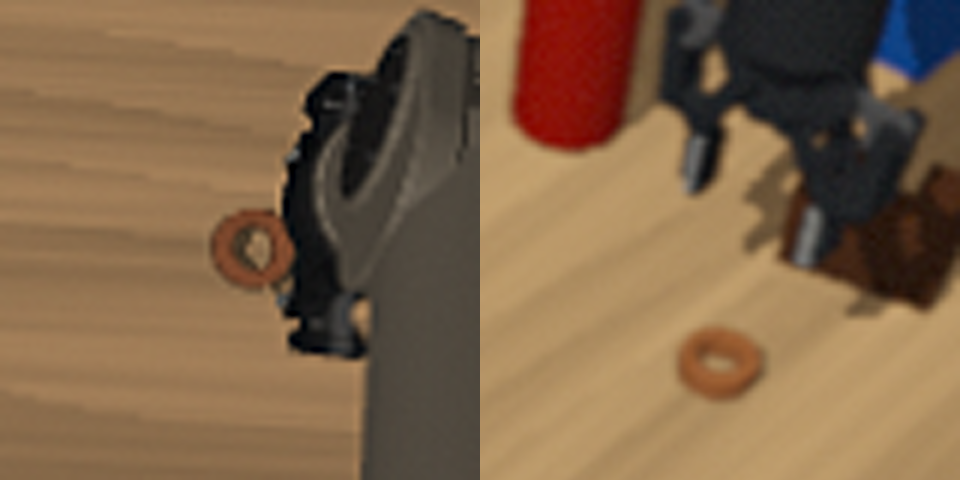

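The side view shows the two fingertips at about (335,151) and (354,162), and the bush at about (340,180). I'll compare with the projection.

```bash
python3 - <<'E'
from h import *
st();s=grab_frame("side");o=readout.get_obs()
M=R.from_rotvec(o["orientation"]).as_matrix();p=o["tcp_pos"]
print(p,proj(s,[p+M@[k,0,-.005] for k in(.033,-.033)]), proj(s,[p+M@[k,0,-.005] for k in(.04,-.04)]))
crop(s,325,135,45,45,12,"s2")
E
```

```text
t 1.55 p [ 0.4772 -0.3037  0.1017] yaw -2.96 zax [ 5.e-04 -7.e-04 -1.e+00] F [-0.3 -0.2  0.6] M [-0.05 -0.02 -0.04] w 65.2 j [ 0.69  0.47 -0.29  1.92  0.19  0.78  0.24]
[ 0.47727107 -0.303432    0.10166207] [[336.15462546 151.71016251]
 [353.30185724 162.37058139]] [[334.396991   150.61666959]
 [355.18403293 163.53989712]]
```

View pics/s2.png

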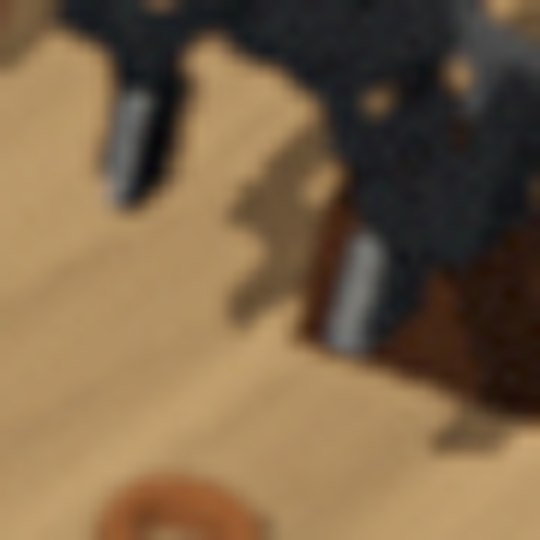

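```bash
python3 - <<'E'
from h import *
go(.4766,-.3020,.008,-2.85)
E
```

```text
shift [-0.8 -1.4 93.7] turn [ 0.03 -0.03 -0.09]
```

```bash
python3 -m handwheel '-0.8 -0.7 50 0 0 0 65;-0.8 -0.7 93 0 0 0 65;-0.8 -0.7 93 0 0 0 65;-0.8 -0.7 93 0 0 0 30;-0.8 -0.7 93 0 0 0 30;-0.8 -0.7 93 0 0 0 30;-0.8 -0.7 93 0 0 0 30;-0.8 -0.7 93 0 0 0 30' 40; python3 - <<'E'
from h import *
st()
s=grab_frame("side");crop(s,310,130,64,64,9,"s3")
E
```

```text
clock: 2.6
tcp_pos: [0.478, -0.3026, 0.0105]
orientation: [3.139, -0.079, 0.005]
contact_force: [-1.7, 1.5, 7.6]
grip_width: 0.0407
t 2.6 p [ 0.478  -0.3026  0.0105] yaw -2.87 zax [ 0.0029 -0.0018 -1.    ] F [-1.7  1.5  7.6] M [ 0.2   0.38 -0.04] w 40.7 j [ 0.65  0.61 -0.25  1.96  0.25  0.6   0.18]
```

View pics/s3.png

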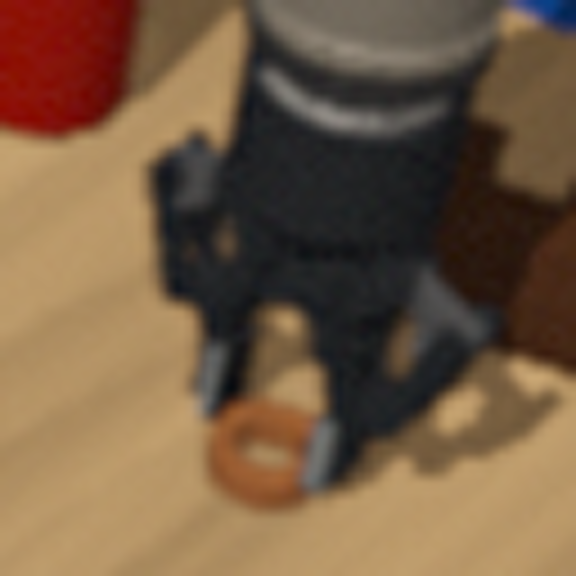

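The width reads 40.7 mm, below 44, with 7.6 N upward. The tips are riding on the bush's upper rim, so I'll reopen, go deeper and close again.

```bash
python3 -m handwheel '0 0 0 0 0 0 65;0 0 0 0 0 0 65;0 0 0 0 0 0 65;0 0 0 0 0 0 65' 40; python3 - <<'E'
from h import *
st();
s=grab_frame("side");crop(s,310,130,64,64,9,"s4")
H=hsv(s);from meas import ring
b=(H[...,0]<14)&(H[...,1]>110);print(ring(s,blob(b,328,170,352,190),.008)[:2])
E
```

```text
clock: 3.15
tcp_pos: [0.4767, -0.3019, 0.0082]
orientation: [-3.141, 0.078, 0.0]
contact_force: [0.0, -0.6, -0.1]
grip_width: 0.0648
t 3.15 p [ 0.4767 -0.3019  0.0082] yaw -2.85 zax [-1.e-04  0.e+00 -1.e+00] F [ 0.  -0.6 -0.1] M [-0.02  0.    0.05] w 64.8 j [ 0.65  0.61 -0.25  1.96  0.25  0.6   0.18]
(array([339.51690821, 180.08695652]), array([ 0.4757726 , -0.30255444]))
```

View pics/s4.png

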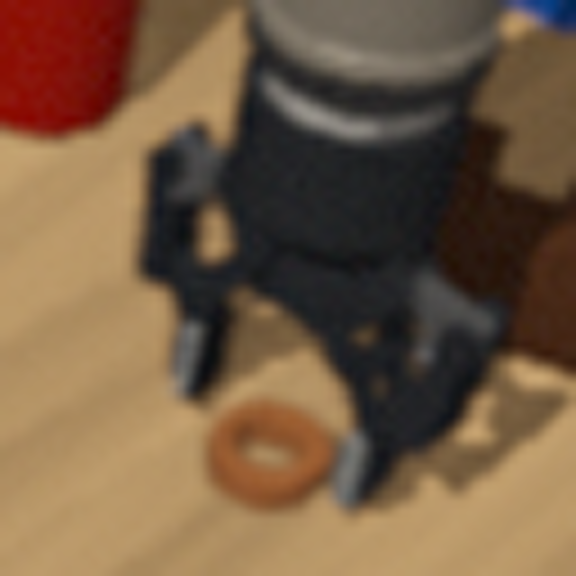

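The bush hasn't moved and is centred between the fingers (ring centre at crop 268,452). I'll go down 5 mm.

```bash
python3 -m handwheel '0 0 5 0 0 0 65;0 0 5 0 0 0 30;0 0 5 0 0 0 30;0 0 5 0 0 0 30;0 0 5 0 0 0 30;0 0 5 0 0 0 30' 40; python3 - <<'E'
from h import *
st()
s=grab_frame("side");crop(s,310,130,64,64,9,"s5")
E
```

```text
clock: 3.95
tcp_pos: [0.4767, -0.3018, 0.0033]
orientation: [-3.141, 0.078, 0.0]
contact_force: [-1.3, 0.5, 1.4]
grip_width: 0.042
t 3.95 p [ 0.4767 -0.3018  0.0033] yaw -2.86 zax [-1.e-04  1.e-04 -1.e+00] F [-1.3  0.5  1.4] M [0.14 0.15 0.  ] w 42.0 j [ 0.64  0.62 -0.25  1.96  0.26  0.59  0.18]
```

View pics/s5.png

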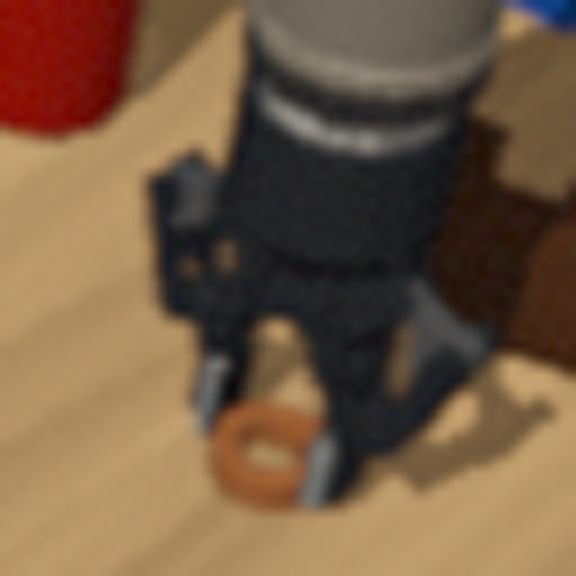

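```bash
python3 -m handwheel '0 0 -15 0 0 0 30;0 0 -80 0 0 0 30;0 0 -150 0 0 0 30;0 0 -175 0 0 0 30;0 0 -175 0 0 0 30' 60; python3 - <<'E'
from h import *
st();go(.5525,-.0240,.180,-2.85)
s=grab_frame("side");crop(s,280,80,110,80,7,"s6")
E
```

```text
clock: 4.62
tcp_pos: [0.4786, -0.3029, 0.1824]
orientation: [3.137, -0.079, 0.01]
contact_force: [0.3, -0.1, -1.2]
grip_width: 0.0409
t 4.62 p [ 0.4786 -0.3029  0.1824] yaw -2.87 zax [ 0.0062 -0.0038 -1.    ] F [ 0.3 -0.1 -1.2] M [-0.   -0.04 -0.01] w 40.9 j [ 0.71  0.37 -0.32  1.86  0.14  0.93  0.27]
shift [  59.8 -282.3    1.8] turn [ 0.2  -0.37 -0.02]
```

View pics/s6.png

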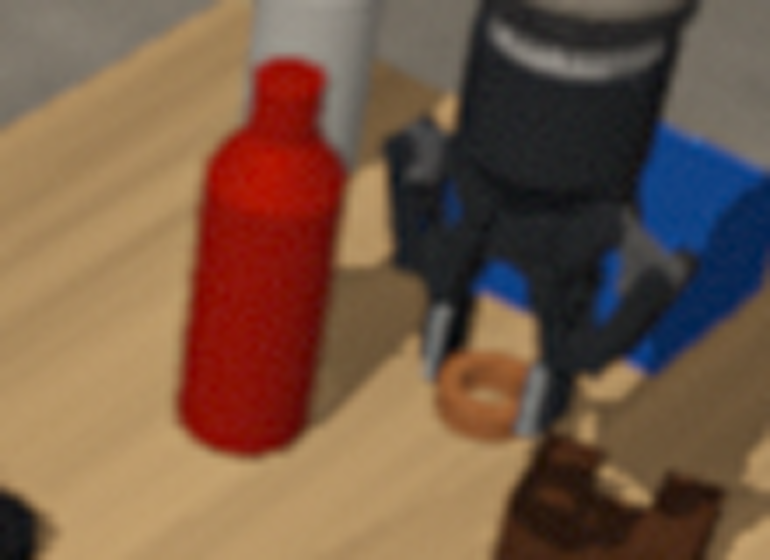

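```bash
python3 -m handwheel '15 -70 0 0 0 0 30;31 -140 0 0 0 0 30;46 -210 0 0 0 0 30;57 -260 0 0 0 0 30;61 -281 0 0 0 0 30;61 -281 0 0 0 0 30;61 -281 0 0 0 0 30;61 -281 0 0 0 0 30' 60; python3 - <<'E'
from h import *
st();go(.5525,-.0240,.180,-2.85)
s=grab_frame("side");crop(s,220,110,90,90,7,"s7");t=grab_frame("top");crop(t,220,155,90,90,7,"t7")
a=[cv2.resize(cv2.imread(f"pics/{k}7.png"),(400,400)) for k in "st"];cv2.imwrite("pics/c7.png",np.hstack(a))
E
```

```text
clock: 5.68
tcp_pos: [0.551, -0.0261, 0.1776]
orientation: [3.14, -0.082, -0.002]
contact_force: [0.5, -0.0, -0.8]
grip_width: 0.0408
t 5.67 p [ 0.551  -0.0261  0.1776] yaw -3.0 zax [-1.5e-03 -7.0e-04 -1.0e+00] F [ 0.5 -0.  -0.8] M [-0.01  0.02 -0.01] w 40.8 j [ 0.28  0.37 -0.43  1.88  0.19  0.93 -0.29]
shift [ 1.4 -2.2 -2.4] turn [ 0.04  0.08 -0.15]
```

View pics/c7.png

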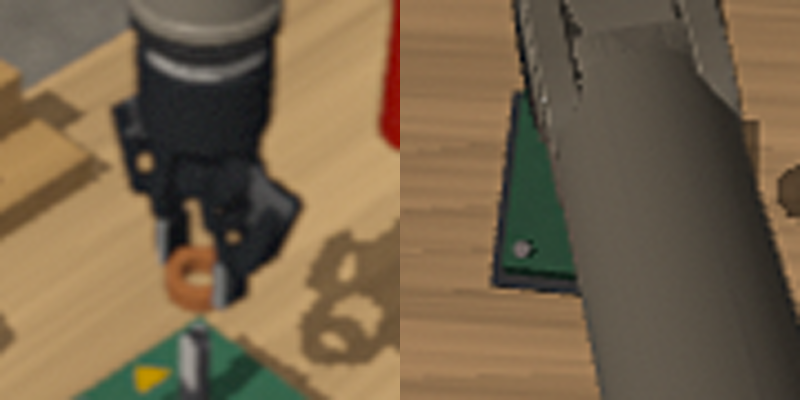

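View pics/s7.png

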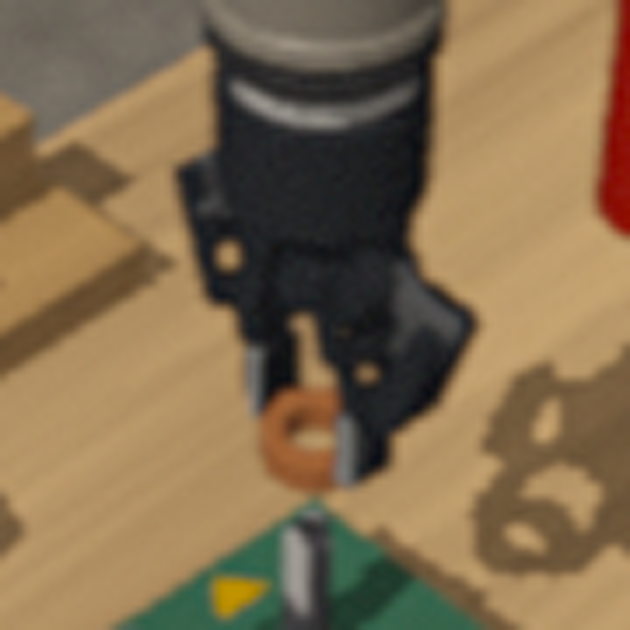

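```bash
python3 - <<'E'
from h import *
from meas import ring
s=grab_frame("side");H=hsv(s);st()
b=blob((H[...,0]<14)&(H[...,1]>110),250,155,285,190)
u,p,c=ring(s,b,.182);print(u,c.min(0),c.max(0),p)
o=readout.get_obs()["tcp_pos"]
a=np.linspace(0,6.28,60)
for dz in(-.0033,):
    P=[[o[0]+.022*np.cos(q),o[1]+.022*np.sin(q),o[2]+dz+h] for q in a for h in(0,.016)]
    U=proj(s,P);print("expect",U.min(0),U.max(0),proj(s,[o+[0,0,dz+.008]]))
    P=[[o[0]+.0125*np.cos(q),o[1]+.0125*np.sin(q),o[2]+dz+.016] for q in a]
    U=proj(s,P);print("bore top",U.min(0),U.max(0))
print("shaft top proj",proj(s,[[.5525,-.024,.13]]),proj(s,[[.5515,-.0238,.13]]))
crop(s,245,150,40,50,14,"s8")
E
```

```text
t 5.83 p [ 0.5514 -0.0255  0.1782] yaw -2.97 zax [-4.e-04 -4.e-04 -1.e+00] F [ 0.2  0.8 -0.3] M [-0.02  0.    0.06] w 40.9 j [ 0.28  0.37 -0.43  1.88  0.19  0.93 -0.29]
[262.69012346 171.61111111] [257 165] [268 179] [ 0.5555013  -0.02439575]
expect [255.76222647 164.04252951] [272.49180811 179.96638801] [[264.08524089 171.92774228]]
bore top [259.37106329 166.47854419] [268.87807161 173.04917533]
shaft top proj [[263.1862936 185.8581361]] [[263.39574159 186.080428  ]]
```

View pics/s8.png

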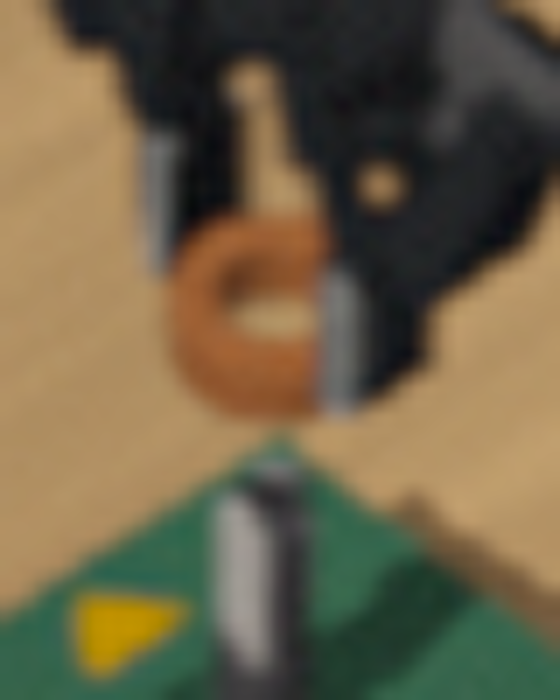

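```bash
python3 - <<'E'
from h import *
t,s=np.load("f0.npy",allow_pickle=True)
def draw(f,c,x0,y0,w,h,k,name):
    im=cv2.resize(f["pixels"][y0:y0+h,x0:x0+w,::-1],None,fx=k,fy=k,interpolation=cv2.INTER_CUBIC)
    for z,rad,col in((.13,.010,(0,255,255)),(.06,.025,(255,255,0)),(.06,.01,(255,0,255)),(.094,.01,(0,128,255))):
        a=np.linspace(0,2*np.pi,60)
        U=proj(f,np.c_[c[0]+rad*np.cos(a),c[1]+rad*np.sin(a),0*a+z])
        cv2.polylines(im,[np.int32(((U-[x0,y0]+.5)*k))],True,col,1)
    return im
K,D,Rm,tt=cam(s);print("side cam",-Rm.T@tt);K,D,Rm,tt=cam(t);print("top cam",-Rm.T@tt)
a=draw(s,(.5520,-.0240),240,175,45,45,9,"");b=draw(t,(.5540,-.0243),248,178,40,40,10,"")
cv2.imwrite("pics/ov.png",np.hstack([cv2.resize(a,(395,395)),cv2.resize(b,(395,395))]))
E
```

```text
side cam [0.07189846 0.47912525 0.85394469]
top cam [ 0.34486677 -0.01213712  1.37226619]
```

View pics/ov.png

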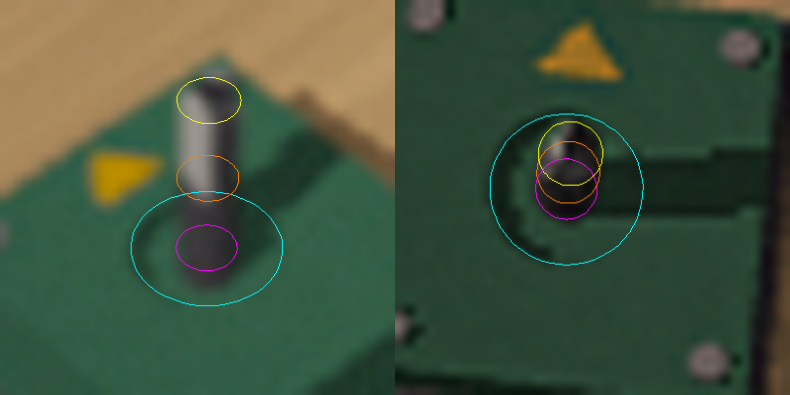

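```bash
python3 - <<'E'
from h import *
st();go(.5533,-.0248,.138,-2.85)
E
```

```text
t 5.83 p [ 0.5514 -0.0255  0.1782] yaw -2.97 zax [-4.e-04 -4.e-04 -1.e+00] F [ 0.2  0.8 -0.3] M [-0.02  0.    0.06] w 40.9 j [ 0.28  0.37 -0.43  1.88  0.19  0.93 -0.29]
shift [ 1.8 -0.8 40.2] turn [ 0.02  0.02 -0.12]
```

```bash
python3 -m handwheel '1.7 0.5 15 0 0 0 30;1.7 0.5 30 0 0 0 30;1.7 0.5 40 0 0 0 30;1.7 0.5 40 0 0 0 30;1.7 0.5 40 0 0 0 30;1.7 0.5 40 0 0 0 30' 60; python3 - <<'E'
from h import *
st();s=grab_frame("side");crop(s,240,155,45,50,12,"s9")
E
```

```text
clock: 6.58
tcp_pos: [0.5538, -0.0248, 0.1388]
orientation: [3.141, -0.078, 0.002]
contact_force: [-0.6, 0.6, -1.7]
grip_width: 0.0406
t 6.58 p [ 0.5538 -0.0248  0.1388] yaw -2.86 zax [ 0.0011 -0.     -1.    ] F [-0.6  0.6 -1.7] M [-0.01  0.03  0.01] w 40.6 j [ 0.26  0.42 -0.41  1.91  0.22  0.85 -0.31]
```

View pics/s9.png

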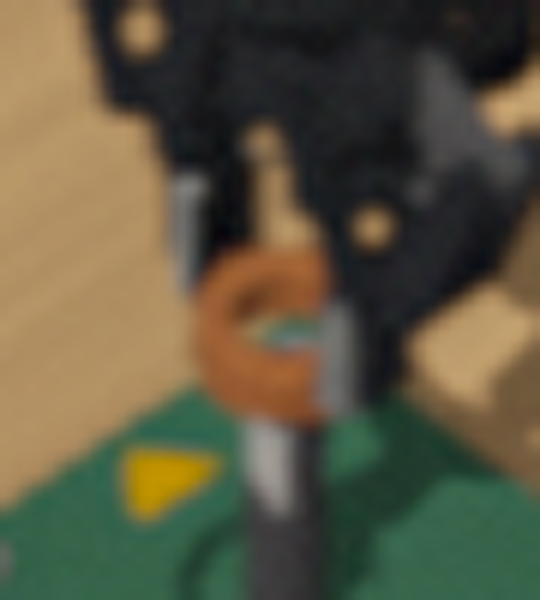

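```bash
python3 -m handwheel '0.4 -1 0 0 0 0 30;0.4 -1 4 0 0 0 30;0.4 -1 8 0 0 0 30;0.4 -1 12 0 0 0 30;0.4 -1 14 0 0 0 30;0.4 -1 14 0 0 0 30' 60; python3 - <<'E'
from h import *
st();s=grab_frame("side");crop(s,240,155,45,50,12,"s10")
E
```

```text
clock: 7.38
tcp_pos: [0.5537, -0.0239, 0.1241]
orientation: [-3.141, 0.078, 0.001]
contact_force: [1.0, 0.1, -1.0]
grip_width: 0.0412
t 7.38 p [ 0.5537 -0.0239  0.1241] yaw -2.86 zax [-4.e-04  0.e+00 -1.e+00] F [ 1.   0.1 -1. ] M [ 0.    0.02 -0.02] w 41.2 j [ 0.25  0.44 -0.41  1.92  0.23  0.83 -0.33]
```

View pics/s10.png

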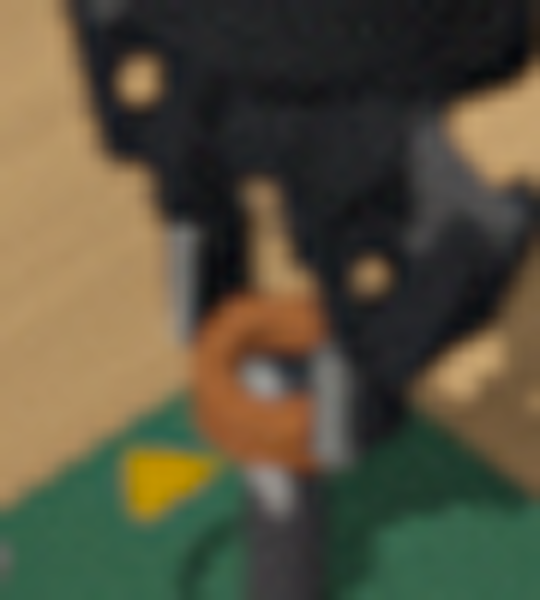

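The bush has gone over the shaft with no contact force. Continuing down.

```bash
python3 -m handwheel '0 0 12 0 0 0 30;0 0 24 0 0 0 30;0 0 36 0 0 0 30;0 0 48 0 0 0 30;0 0 57 0 0 0 30;0 0 57 0 0 0 30;0 0 57 0 0 0 30;0 0 60 0 0 0 30;0 0 62 0 0 0 30;0 0 63 0 0 0 30;0 0 63 0 0 0 30' 60; python3 - <<'E'
from h import *
st();s=grab_frame("side");crop(s,235,165,55,55,10,"s11")
E
```

```text
clock: 8.8
tcp_pos: [0.5537, -0.0239, 0.0612]
orientation: [3.141, -0.078, -0.0]
contact_force: [-0.1, -0.6, -1.2]
grip_width: 0.0412
t 8.8 p [ 0.5537 -0.0239  0.0612] yaw -2.86 zax [-1.e-04 -0.e+00 -1.e+00] F [-0.1 -0.6 -1.2] M [-0.03  0.01 -0.01] w 41.2 j [ 0.22  0.53 -0.37  1.96  0.29  0.7  -0.37]
```

View pics/s11.png

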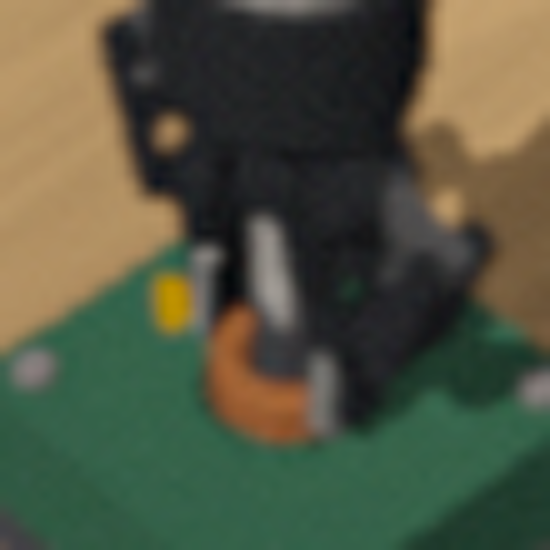

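```bash
python3 -m handwheel '0 0 1 0 0 0 30;0 0 2 0 0 0 30;0 0 2 0 0 0 30;0 0 2 0 0 0 47;0 0 2 0 0 0 55;0 0 2 0 0 0 55;0 0 2 0 0 0 55' 60; python3 - <<'E'
from h import *
st();s=grab_frame("side");crop(s,235,165,55,55,10,"s12")
E
```

```text
clock: 9.72
tcp_pos: [0.5539, -0.0239, 0.0594]
orientation: [3.141, -0.078, 0.0]
contact_force: [0.2, -0.1, 0.6]
grip_width: 0.0549
t 9.72 p [ 0.5539 -0.0239  0.0594] yaw -2.85 zax [ 2.e-04 -0.e+00 -1.e+00] F [ 0.2 -0.1  0.6] M [-0.02  0.02  0.01] w 54.9 j [ 0.22  0.53 -0.37  1.96  0.29  0.7  -0.38]
```

View pics/s12.png

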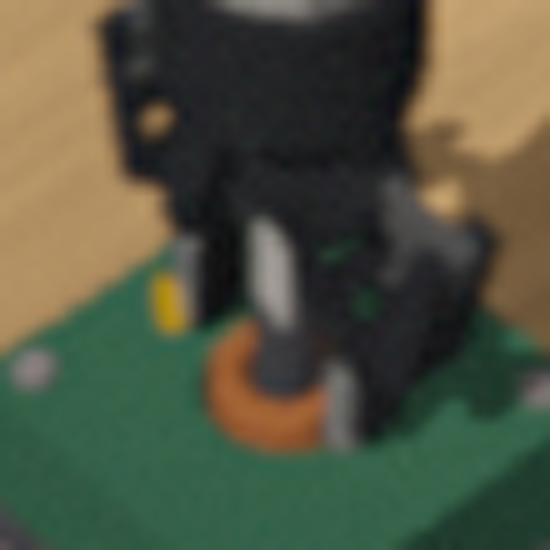

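The bush dropped. I'll rise clear, check the seating and measure the flat.

```bash
python3 -m handwheel '0 0 -40 0 0 0 55;0 0 -95 0 0 0 55;0 0 -145 0 0 0 55;0 0 -160 0 0 0 45;0 0 -160 0 0 0 45' 60; python3 - <<'E'
from h import *
st();s=grab_frame("side");crop(s,235,170,50,50,12,"s13")
from meas import ring
H=hsv(s);b=blob((H[...,0]<14)&(H[...,1]>110),245,190,280,215);u,p,c=ring(s,b,.058);print(u,p,c.min(0),c.max(0))
a=np.linspace(0,6.28,60)
for z0 in(.05,.055):
    for x,y in((.5537,-.0239),(.5530,-.0243)):
        U=proj(s,[[x+.022*np.cos(q),y+.022*np.sin(q),z0+h] for q in a for h in(.010,.016)]);print(z0,x,U.min(0),U.max(0))
E
```

```text
clock: 10.4
tcp_pos: [0.5541, -0.0239, 0.2199]
orientation: [3.14, -0.079, 0.003]
contact_force: [-0.5, -0.8, -0.8]
grip_width: 0.0449
t 10.4 p [ 0.5541 -0.0239  0.2199] yaw -2.87 zax [ 1.7e-03 -3.0e-04 -1.0e+00] F [-0.5 -0.8 -0.8] M [-0.05 -0.03  0.02] w 44.9 j [ 0.29  0.33 -0.44  1.84  0.16  1.01 -0.27]
[263.10983397 203.17879949] [ 0.55188147 -0.02414774] [256 198] [270 209]
0.05 0.5537 [254.99675264 195.42035322] [270.26469459 208.23790805]
0.05 0.553 [255.26637172 195.4736761 ] [270.53670976 208.29440357]
0.055 0.5537 [254.98672086 194.26325274] [270.3079361 207.097327 ]
0.055 0.553 [255.25727884 194.31659529] [270.58090661 207.15385533]
```

View pics/s13.png

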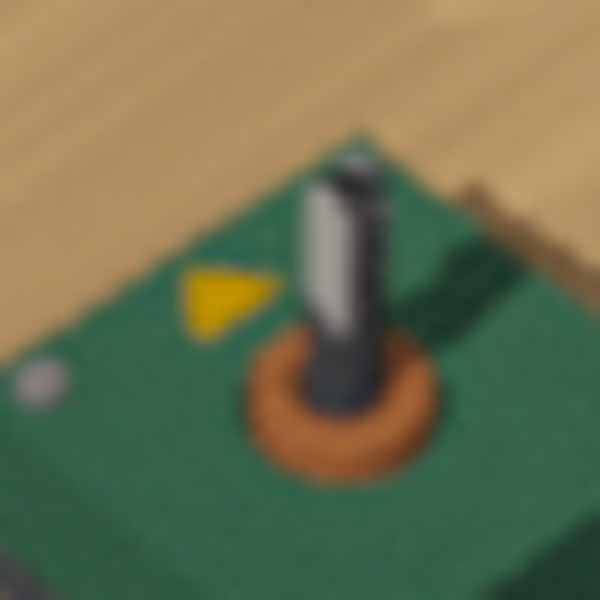

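```bash
python3 - <<'E'
from h import *
S=[grab_frame("side")["pixels"].astype(float).sum(2)/3 for _ in range(3)];g=np.mean(S,0)
for y in range(183,205): print(y,g[y,257:271].round(0).astype(int))
s=grab_frame("side")
for z in(.06,.094,.112,.13):print(z,proj(s,[[.5533,-.0242,z]]))
t=grab_frame("top");crop(t,245,180,40,40,14,"t13")
E
```

```text
183 [136 136 134 127 108  94 101 110 105  93  98 117 131 140]
184 [135 128 113  99  86  67  65  72  78  75  75  92 114 134]
185 [122 106  90 100 109  90  56  47  54  60  69  77  91 112]
186 [ 95  82  82 115 142 131  86  58  58  63  73  76  77  85]
187 [ 78  75  83 117 147 145 112  75  64  74  80  79  76  77]
188 [ 76  76  84 116 146 153 133  90  60  63  74  79  77  77]
189 [ 77  76  84 116 145 152 135  91  56  54  70  77  78  78]
190 [ 77  75  83 115 144 152 134  90  54  53  69  78  79  79]
191 [ 76  74  83 115 145 152 133  89  52  54  71  77  79  77]
192 [ 87  81  84 115 146 152 131  85  49  54  68  78  79  76]
193 [101  89  85 114 144 153 132  83  49  51  67  76  75  66]
194 [ 97  84  81 103 136 150 132  83  48  47  61  65  56  50]
195 [ 87  77  73  83 116 141 131  84  50  45  50  51  46  45]
196 [ 77  78  76  72  89 121 123  84  50  45  44  46  44  45]
197 [ 79  88  89  77  72  96 101  74  50  43  46  52  49  45]
198 [90 97 96 81 66 69 69 59 49 45 53 56 54 49]
199 [ 98 101  95  81  65  61  59  54  47  44  53  59  64  63]
200 [99 96 82 68 59 59 58 54 46 45 52 68 83 82]
201 [99 91 73 59 61 60 58 54 46 44 59 84 98 90]
202 [100  92  72  60  58  61  58  52  45  49  74  97 102  88]
203 [102  98  85  68  60  58  55  52  51  62  86 101 102  85]
204 [101 103  98  86  76  69  67  67  71  85  99 104  96  77]
0.06 [[262.77880772 202.45304485]]
0.094 [[262.89715464 194.51102474]]
0.112 [[262.96223001 190.14927704]]
0.13 [[263.02907168 185.67306392]]
```

View pics/t13.png

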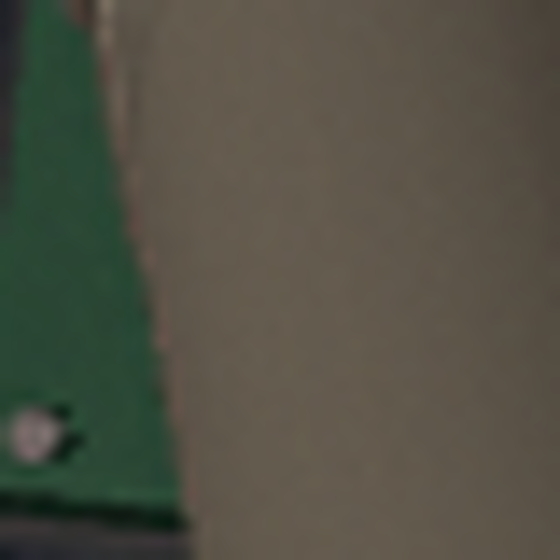

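The bush is seated: its lower edge is at row 209, which matches seated (208.2) and not 5 mm high (207.1). The flat faces about 77° world azimuth, roughly 1.4 rad. I'll turn the tool by 80° and pinch.

```bash
python3 -m handwheel '0 0 0 0 0 -80 45;0 0 0 0 0 -80 45;0 0 0 0 0 -80 45;0 0 0 0 0 -80 45;0 0 0 0 0 -80 45;0 0 20 0 0 -80 45;0 0 40 0 0 -80 45;0 0 60 0 0 -80 45;0 0 70 0 0 -80 45;0 0 70 0 0 -80 45;0 0 70 0 0 -80 45' 30; python3 - <<'E'
from h import *
st();go(.5535,-.0240,.100,77.15)
s=grab_frame("side");crop(s,235,150,55,60,10,"s14")
E
```

```text
clock: 12.08
tcp_pos: [0.5543, -0.0237, 0.1499]
orientation: [2.457, 1.957, 0.001]
contact_force: [0.9, -0.6, -0.2]
grip_width: 0.0446
t 12.07 p [ 0.5543 -0.0237  0.1499] yaw 77.09 zax [ 0.001 -0.    -1.   ] F [ 0.9 -0.6 -0.2] M [ 0.03  0.01 -0.01] w 44.6 j [ 0.46  0.46 -0.67  1.89  0.36  0.92  0.96]
shift [-0.5 -0.8 49.9] turn [ 0.06 -0.01 -0.06]
```

View pics/s14.png

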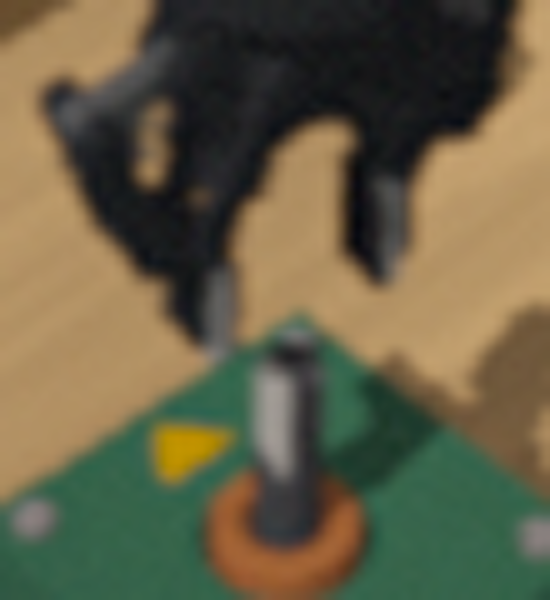

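```bash
python3 -m handwheel '-0.5 -0.5 25 0 0 0 45;-0.5 -0.5 49 0 0 0 45;-0.5 -0.5 49 0 0 0 30;-0.5 -0.5 49 0 0 0 20;-0.5 -0.5 49 0 0 0 5;-0.5 -0.5 49 0 0 0 5;-0.5 -0.5 49 0 0 0 5;-0.5 -0.5 49 0 0 0 5' 30; python3 - <<'E'
from h import *
st()
s=grab_frame("side");crop(s,235,150,55,60,10,"s15")
E
```

```text
clock: 13.12
tcp_pos: [0.5538, -0.0255, 0.1017]
orientation: [2.456, 1.956, -0.0]
contact_force: [-3.1, -4.7, 7.0]
grip_width: 0.015
t 13.12 p [ 0.5538 -0.0255  0.1017] yaw 77.07 zax [ 0.0013 -0.002  -1.    ] F [-3.1 -4.7  7. ] M [-0.84  0.55 -0.  ] w 15.0 j [ 0.43  0.52 -0.64  1.92  0.42  0.83  0.91]
```

View pics/s15.png

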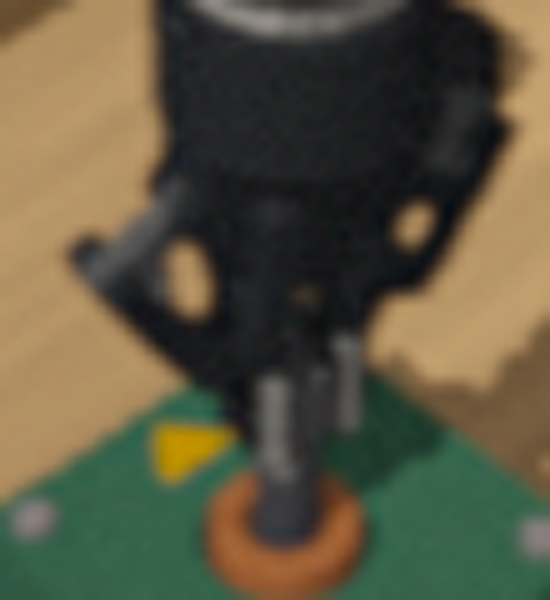

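```bash
python3 -m handwheel '-1 -0.3 -0.5 0 0 0 5;-2 -0.5 -1.2 0 0 0 5;-2 -0.5 -1.2 0 0 0 5;-2 -0.5 -1.2 0 0 0 5' 40; python3 - <<'E'
from h import *
st()
E
```

```text
clock: 13.68
tcp_pos: [0.5537, -0.0255, 0.1018]
orientation: [2.455, 1.958, 0.005]
contact_force: [5.4, -0.4, -4.6]
grip_width: 0.0147
t 13.68 p [ 0.5537 -0.0255  0.1018] yaw 77.16 zax [ 0.003   0.0013 -1.    ] F [ 5.4 -0.4 -4.6] M [-0.18 -1.01 -0.1 ] w 14.7 j [ 0.43  0.52 -0.64  1.93  0.41  0.83  0.92]
```

```bash
python3 -m handwheel '0.3 0 0 0 0 10 5;0.6 -0.3 0 0 0 20 5;0.9 -0.6 0 0 0 30 5;1.2 -0.9 0.5 0 0 40 5;1.5 -1.2 0.5 0 0 50 5;1.8 -1.5 0.5 0 0 60 5;2.1 -1.7 0.5 0 0 70 5;2.4 -1.9 0.5 0 0 80 5;2.4 -1.9 0.5 0 0 80 5;2.4 -1.9 0.5 0 0 80 5;2.4 -1.9 0.5 0 0 80 5' 40; python3 - <<'E'
from h import *
st()
s=grab_frame("side");crop(s,235,150,55,60,10,"s16")
E
```

```text
clock: 15.05
tcp_pos: [0.5507, -0.0245, 0.1017]
orientation: [3.139, -0.08, -0.001]
contact_force: [-2.7, -4.2, 6.4]
grip_width: 0.0144
t 15.05 p [ 0.5507 -0.0245  0.1017] yaw -2.91 zax [-5.0e-04 -1.4e-03 -1.0e+00] F [-2.7 -4.2  6.4] M [-0.97  0.49 -0.09] w 14.4 j [ 0.18  0.46 -0.31  1.95  0.2   0.77 -0.3 ]
```

View pics/s16.png

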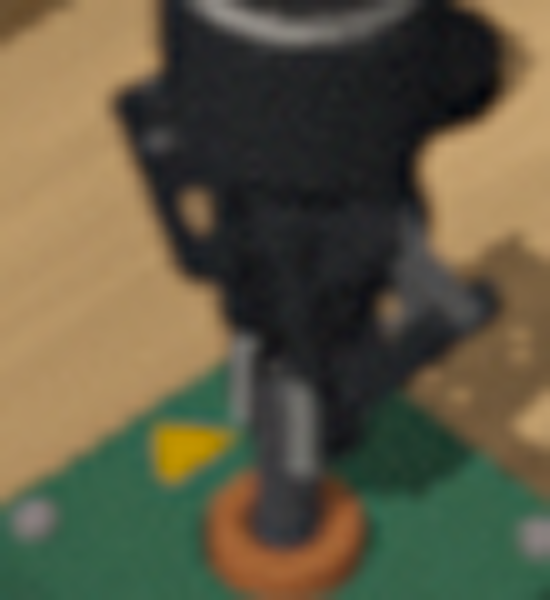

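```bash
python3 -m handwheel '-0.5 0 0 0 0 0 10;-0.5 0 0 0 0 0 20;-0.5 0 0 0 0 0 40;-0.5 0 0 0 0 0 40;-0.5 0 -60 0 0 0 45;-0.5 0 -120 0 0 0 60;-0.5 0 -140 0 0 0 65;-0.5 0 -140 0 0 0 65' 40; python3 - <<'E'
from h import *
st();go(.5385,.2867,.10,-37.2)
s=grab_frame("side");crop(s,235,165,55,55,10,"s17")
g=s["pixels"].astype(float).sum(2)/3
for y in(188,190,192): print(y,g[y,257:271].round(0).astype(int))
E
```

```text
clock: 16.1
tcp_pos: [0.5515, -0.0229, 0.2427]
orientation: [-3.14, 0.078, -0.006]
contact_force: [-0.2, -0.7, -0.1]
grip_width: 0.0649
t 16.1 p [ 0.5515 -0.0229  0.2427] yaw -2.84 zax [ 3.8e-03  1.0e-04 -1.0e+00] F [-0.2 -0.7 -0.1] M [-0.01  0.04  0.04] w 64.9 j [ 0.22  0.29 -0.35  1.82  0.11  1.05 -0.22]
shift [ -28.9 -308.6  142.7] turn [-0.08 -0.21 34.36]
188 [77 77 78 71 62 61 61 60 50 46 62 76 79 76]
190 [79 77 73 68 65 63 63 56 50 46 63 77 79 79]
192 [87 81 75 68 63 62 59 59 48 47 62 76 79 76]
```

View pics/s17.png

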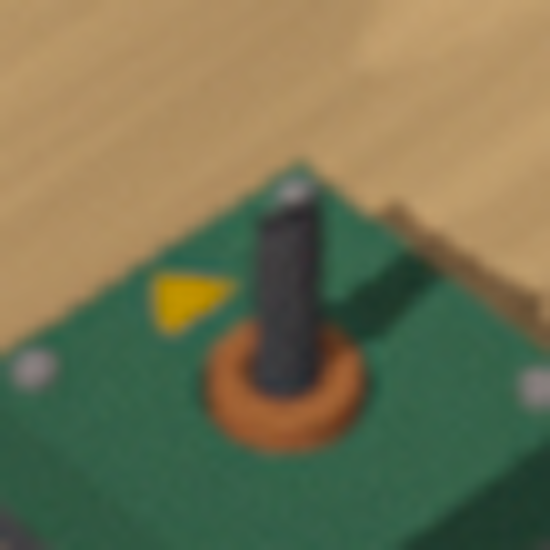

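The flat now faces away from the camera and the bush is still seated. On to the collar.

```bash
python3 -m handwheel '-5 -50 0 0 0 8 65;-10 -110 0 0 0 18 65;-17 -170 20 0 0 28 65;-23 -230 50 0 0 34.4 65;-27 -280 90 0 0 34.4 65;-28.5 -309 140 0 0 34.4 65;-28.5 -309 140 0 0 34.4 65;-28.5 -309 140 0 0 34.4 65;-28.5 -309 140 0 0 34.4 65' 40; python3 - <<'E'
from h import *
st();go(.5388,.2866,.003,-37.2)
s=grab_frame("side");crop(s,145,225,70,75,8,"s18")
t=grab_frame("top");crop(t,248,178,40,40,14,"t18")
E
```

```text
clock: 17.27
tcp_pos: [0.5386, 0.2853, 0.1021]
orientation: [-2.975, 1.007, -0.003]
contact_force: [0.0, 0.3, 0.1]
grip_width: 0.0649
t 17.27 p [0.5386 0.2853 0.1021] yaw -37.39 zax [ 1.7e-03 -2.0e-04 -1.0e+00] F [0.  0.3 0.1] M [ 0.05  0.01 -0.05] w 64.9 j [-0.34  0.54 -0.33  1.81  0.23  0.83 -1.43]
shift [-0.8 -1.1 99.1] turn [-0.05 -0.08 -0.19]
```

View pics/s18.png

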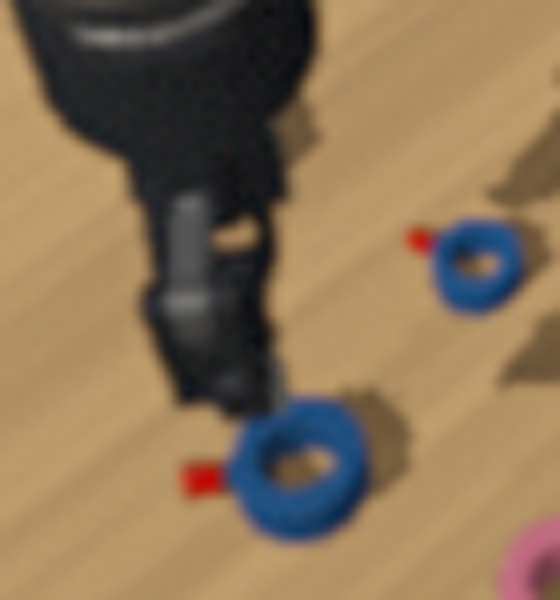

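View pics/t18.png

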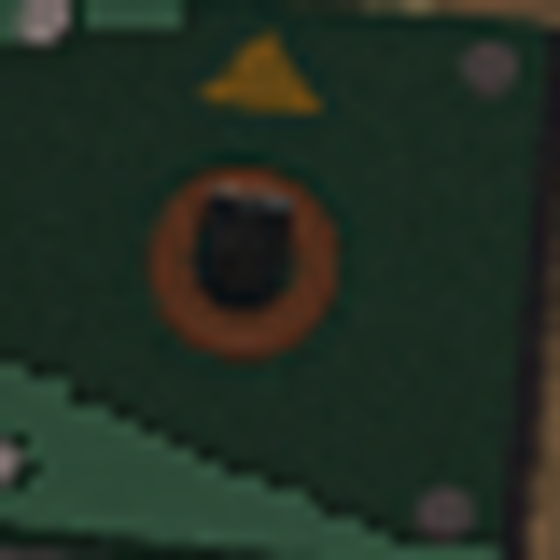

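The top view shows the D-shaped cap with its cut side toward the arrow, and the bush concentric in the recess. The side view shows the fingers lined up over the blue collar. Descending to grasp.

```bash
python3 -m handwheel '-0.4 -0.2 45 0 0 0 65;-0.4 -0.2 85 0 0 0 65;-0.4 -0.2 98.5 0 0 0 65;-0.4 -0.2 98.5 0 0 0 65;-0.4 -0.2 98.5 0 0 0 65' 40; python3 - <<'E'
from h import *
st()
s=grab_frame("side");crop(s,145,245,60,60,10,"s19")
E
```

```text
clock: 18.0
tcp_pos: [0.5385, 0.2878, 0.0043]
orientation: [-2.975, 1.003, -0.003]
contact_force: [0.6, 1.0, 0.3]
grip_width: 0.0648
t 18.0 p [0.5385 0.2878 0.0043] yaw -37.28 zax [ 0.0026  0.0015 -1.    ] F [0.6 1.  0.3] M [ 0.04 -0.03  0.01] w 64.8 j [-0.38  0.68 -0.28  1.85  0.29  0.66 -1.49]
```

View pics/s19.png

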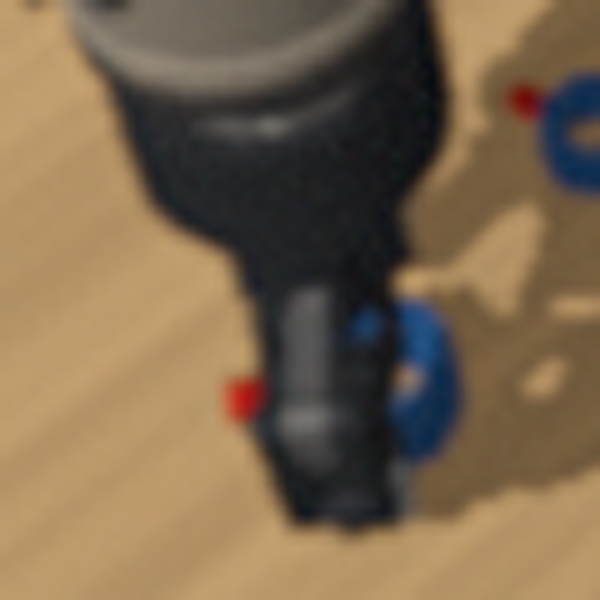

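```bash
python3 -m handwheel '0.5 0.6 0 0 0 0 50;0.5 0.6 0 0 0 0 30;0.5 0.6 0 0 0 0 30;0.5 0.6 0 0 0 0 30;0.5 0.6 0 0 0 0 30;0.5 0.6 0 0 0 0 30' 70; python3 - <<'E'
from h import *
st()
E
python3 -m handwheel '0 0 -10 0 0 0 30;0 0 -60 0 0 0 30;0 0 -120 0 0 0 30;0 0 -177 0 0 0 30;0 0 -177 0 0 0 30;0 0 -177 0 0 0 30' 70; python3 - <<'E'
from h import *
st();go(.5528,-.0238,.180,-92.85)
s=grab_frame("side");crop(s,125,150,90,90,7,"s20")
t=grab_frame("top");crop(t,130,160,90,70,7,"t20")
E
```

```text
clock: 18.8
tcp_pos: [0.5379, 0.2866, 0.0042]
orientation: [-2.976, 1.004, -0.002]
contact_force: [-1.5, -3.0, 9.8]
grip_width: 0.0416
t 18.8 p [0.5379 0.2866 0.0042] yaw -37.27 zax [ 1.5e-03  3.0e-04 -1.0e+00] F [-1.5 -3.   9.8] M [-0.36  0.53  0.01] w 41.6 j [-0.38  0.67 -0.28  1.85  0.29  0.66 -1.49]
clock: 19.55
tcp_pos: [0.5367, 0.2858, 0.1792]
orientation: [2.976, -1.003, -0.0]
contact_force: [-0.4, -0.6, -2.2]
grip_width: 0.0416
t 19.55 p [0.5367 0.2858 0.1792] yaw -37.26 zax [-5.e-04 -7.e-04 -1.e+00] F [-0.4 -0.6 -2.2] M [-0.01 -0.01  0.07] w 41.6 j [-0.32  0.45 -0.36  1.75  0.18  0.98 -1.4 ]
shift [200.2 236.7  -0.6] turn [ 4.000e-02 -2.000e-02  5.559e+01]
```

View pics/s20.png

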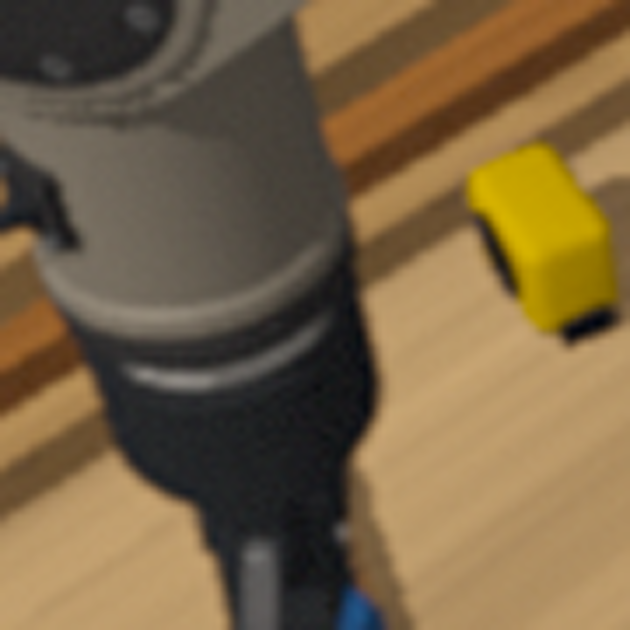

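View pics/t20.png

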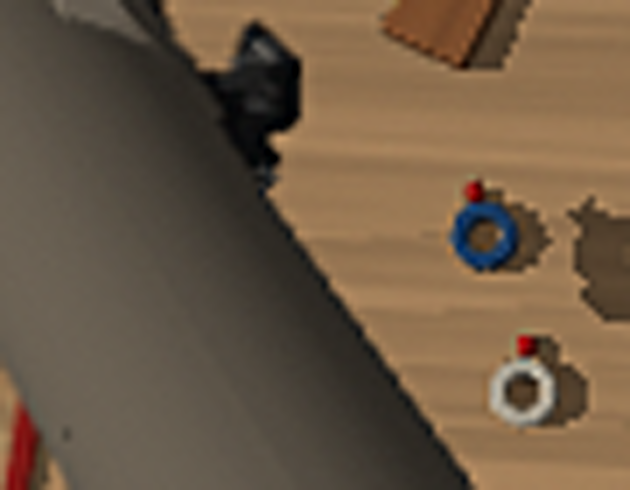

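```bash
python3 -m handwheel '33 39 0 0 0 9 30;66 78 0 0 0 18 30;100 118 0 0 0 27 30;134 158 0 0 0 36 30;167 197 0 0 0 45 30;190 225 0 0 0 54 30;200 236.7 0 0 0 55.6 30;200 236.7 0 0 0 55.6 30;200 236.7 0 0 0 55.6 30;200 236.7 0 0 0 55.6 30;200 236.7 0 0 0 55.6 30' 70; python3 - <<'E'
from h import *
st();go(.5528,-.0238,.145,-92.85)
s=grab_frame("side");crop(s,235,145,60,60,12,"s21")
E
```

```text
clock: 21.02
tcp_pos: [0.5532, -0.022, 0.1795]
orientation: [-2.168, 2.274, 0.0]
contact_force: [0.3, 0.0, -1.6]
grip_width: 0.0417
t 21.02 p [ 0.5532 -0.022   0.1795] yaw -92.74 zax [ 1.e-04  3.e-04 -1.e+00] F [ 0.3  0.  -1.6] M [ 0.04  0.04 -0.05] w 41.7 j [-0.01  0.34 -0.08  1.9   0.03  0.91 -1.72]
shift [ 1.8  0.3 34.5] turn [-0.    0.02  0.11]
```

View pics/s21.png

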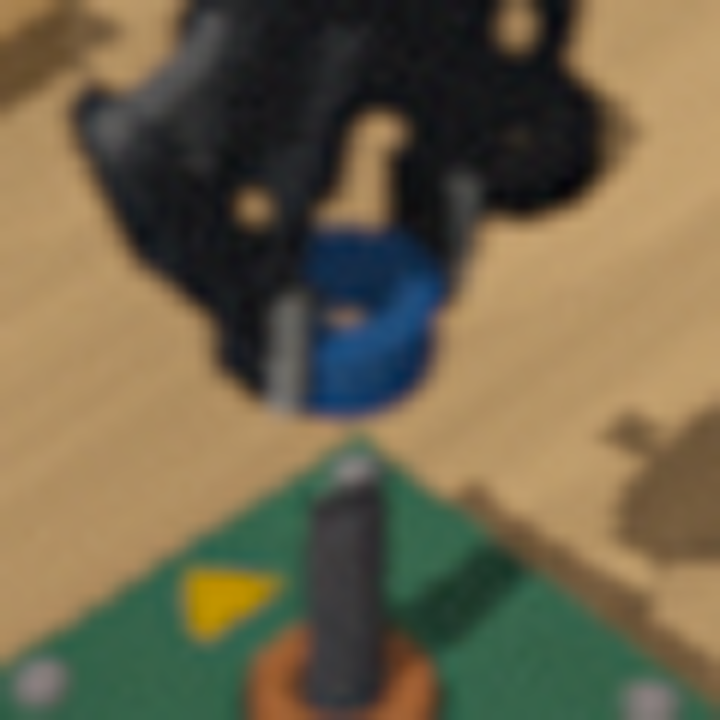

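```bash
python3 -m handwheel '1.7 0.2 20 0 0 0 30;1.7 0.2 38 0 0 0 30;1.7 0.2 40 0 0 0 30;1.7 0.2 40 0 0 0 30;1.7 0.2 40 0 0 0 30' 70; python3 - <<'E'
from h import *
from meas import ring
st()
s=grab_frame("side");crop(s,240,160,50,50,14,"s22")
H=hsv(s);b=blob((H[...,0]>95)&(H[...,0]<125)&(H[...,1]>130),240,150,290,200);u,p,c=ring(s,b,.14);print(u,c.min(0),c.max(0))
o=readout.get_obs()["tcp_pos"];a=np.linspace(0,6.28,60)
U=proj(s,[[o[0]+.022*np.cos(q),o[1]+.022*np.sin(q),o[2]-.0042+h] for q in a for h in(0,.022)]);print(U.min(0),U.max(0))
U=proj(s,[[o[0]+.012*np.cos(q),o[1]+.012*np.sin(q),o[2]-.0042+.022] for q in a]);print("bore top",U.min(0),U.max(0))
E
```

```text
clock: 21.7
tcp_pos: [0.5535, -0.0247, 0.1403]
orientation: [-2.165, 2.275, -0.002]
contact_force: [0.7, 0.2, -1.2]
grip_width: 0.0417
t 21.7 p [ 0.5535 -0.0247  0.1403] yaw -92.85 zax [ 1.5e-03  1.0e-04 -1.0e+00] F [ 0.7  0.2 -1.2] M [-0.01 -0.03 -0.04] w 41.7 j [-0.01  0.39 -0.08  1.93  0.04  0.82 -1.72]
[265.59202059 181.26254826] [261 174] [271 189]
[255.09823496 172.64277404] [271.40818902 189.85436979]
bore top [258.80173733 175.20283505] [267.69958343 181.49459537]
```

View pics/s22.png

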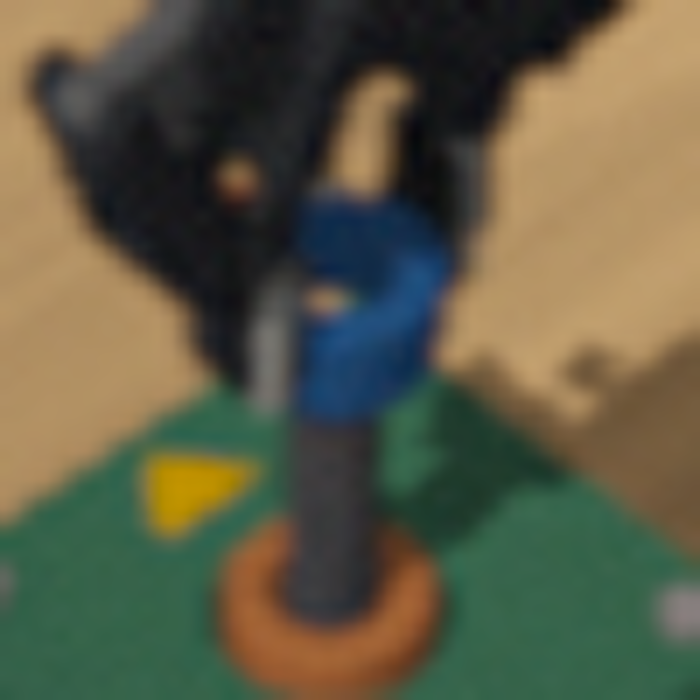

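```bash
python3 -m handwheel '0 0.6 2 0 0 0 30;0 0.6 5 0 0 0 30;0 0.6 7 0 0 0 30;0 0.6 9 0 0 0 30;0 0.6 10 0 0 0 30;0 0.6 10 0 0 0 30' 70; python3 - <<'E'
from h import *
st()
s=grab_frame("side");crop(s,240,160,50,50,14,"s23")
E
```

```text
clock: 22.5
tcp_pos: [0.5522, -0.0248, 0.1294]
orientation: [2.165, -2.276, -0.0]
contact_force: [0.0, 0.0, -1.7]
grip_width: 0.0414
t 22.5 p [ 0.5522 -0.0248  0.1294] yaw -92.86 zax [-1.e-04  0.e+00 -1.e+00] F [ 0.   0.  -1.7] M [ 0.01 -0.06  0.03] w 41.4 j [-0.01  0.4  -0.07  1.94  0.04  0.8  -1.73]
```

View pics/s23.png

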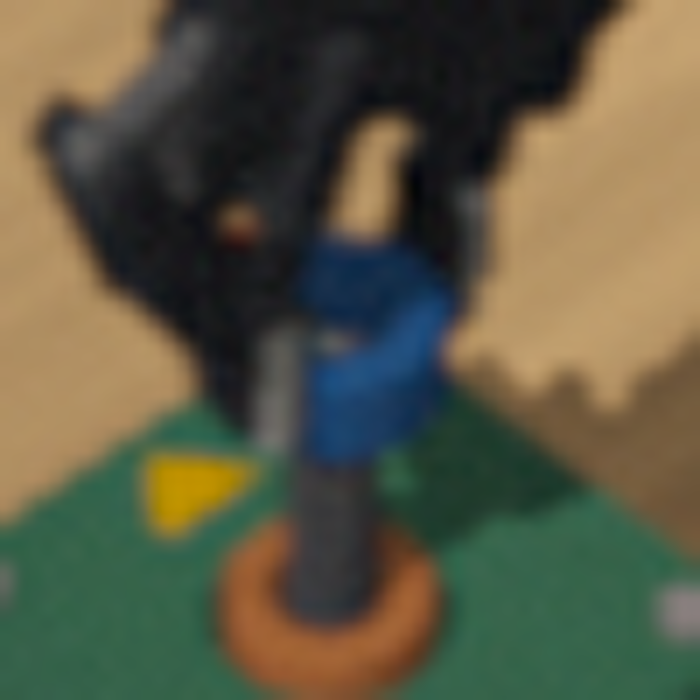

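```bash
python3 -m handwheel '-0.5 0 2 0 0 0 30;-0.5 0 4 0 0 0 30;-0.5 0 6 0 0 0 30;-0.5 0 8 0 0 0 30;-0.5 0 9 0 0 0 30;-0.5 0 9 0 0 0 30' 70; python3 - <<'E'
from h import *
st()
E
```

```text
clock: 23.3
tcp_pos: [0.5522, -0.0243, 0.1204]
orientation: [2.165, -2.276, -0.0]
contact_force: [0.2, 0.0, -1.9]
grip_width: 0.0416
t 23.3 p [ 0.5522 -0.0243  0.1204] yaw -92.86 zax [-1.e-04  0.e+00 -1.e+00] F [ 0.2  0.  -1.9] M [0.07 0.02 0.01] w 41.6 j [-0.01  0.41 -0.07  1.95  0.04  0.78 -1.73]
```

Screw level is now below the shaft top and there's no contact. Continuing to mid-flat.

```bash
python3 -m handwheel '0 0 3 0 0 0 30;0 0 6 0 0 0 30;0 0 9 0 0 0 30;0 0 12 0 0 0 30;0 0 14 0 0 0 30;0 0 15.2 0 0 0 30;0 0 15.2 0 0 0 30;0 0 15.2 0 0 0 30' 70; python3 - <<'E'
from h import *
st()
s=grab_frame("side");crop(s,240,160,50,50,14,"s24")
E
```

```text
clock: 24.3
tcp_pos: [0.5523, -0.0243, 0.1054]
orientation: [-2.165, 2.276, -0.0]
contact_force: [-0.8, 0.8, -0.7]
grip_width: 0.0417
t 24.3 p [ 0.5523 -0.0243  0.1054] yaw -92.86 zax [ 1.e-04 -0.e+00 -1.e+00] F [-0.8  0.8 -0.7] M [ 0.03 -0.02 -0.06] w 41.7 j [-0.01  0.44 -0.07  1.96  0.05  0.75 -1.73]
```

View pics/s24.png

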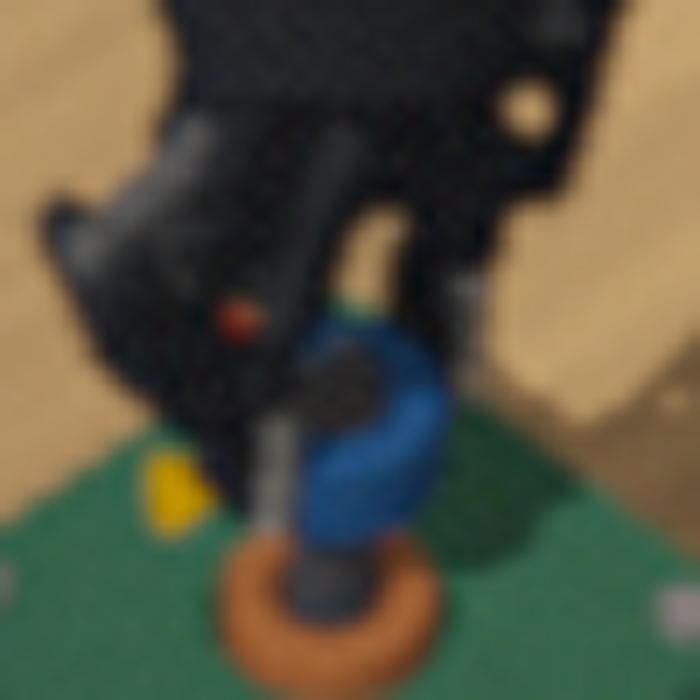

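The shaft is through the bore, and the red head shows on the arrow side (crop 238,320). I'll pull along −x to press the screw onto the flat.

```bash
for i in 1; do python3 -m handwheel '0 0.7 0 0 0 0 30;0 1.4 0 0 0 0 30;0 2 0 0 0 0 30;0 2 0 0 0 0 30;0 2 0 0 0 0 30' 70; done; python3 - <<'E'
from h import *
st()
E
```

```text
clock: 24.98
tcp_pos: [0.5503, -0.0242, 0.1053]
orientation: [-2.165, 2.276, -0.0]
contact_force: [-0.6, 1.5, -1.3]
grip_width: 0.0418
t 24.98 p [ 0.5503 -0.0242  0.1053] yaw -92.85 zax [ 1.e-04 -0.e+00 -1.e+00] F [-0.6  1.5 -1.3] M [-0.03  0.01 -0.04] w 41.8 j [-0.01  0.43 -0.07  1.96  0.05  0.75 -1.73]
```

```bash
python3 -m handwheel '0 0.7 0 0 0 0 30;0 1.4 0 0 0 0 30;0 1.8 0 0 0 0 30;0 1.8 0 0 0 0 30;0 1.8 0 0 0 0 30' 70;  python3 - <<'E'
from h import *
st()
E
```

```text
clock: 25.6
tcp_pos: [0.5494, -0.0241, 0.1056]
orientation: [-2.164, 2.275, -0.002]
contact_force: [5.2, -1.5, -4.5]
grip_width: 0.0414
t 25.6 p [ 0.5494 -0.0241  0.1056] yaw -92.86 zax [ 0.0018  0.     -1.    ] F [ 5.2 -1.5 -4.5] M [-0.07 -1.08 -0.02] w 41.4 j [-0.01  0.43 -0.07  1.96  0.05  0.75 -1.73]
```

```bash
python3 -m handwheel '0 0.3 0 0 0 0 30;0 0.6 0 0 0 0 30;0 0.6 0 0 0 0 30;0 0.6 0 0 0 0 30;0 0.6 0 0 0 0 30;0 0.6 0 0 0 0 30' 70;  python3 - <<'E'
from h import *
st()
s=grab_frame("side");crop(s,240,160,50,50,14,"s25");st()
t=grab_frame("top");cv2.imwrite("pics/t25.png",t["pixels"][:,:,::-1])
E
```

```text
clock: 26.35
tcp_pos: [0.5493, -0.0241, 0.1057]
orientation: [-2.164, 2.275, -0.003]
contact_force: [7.1, -0.9, -4.3]
grip_width: 0.0417
t 26.35 p [ 0.5493 -0.0241  0.1057] yaw -92.86 zax [ 0.0029  0.     -1.    ] F [ 7.1 -0.9 -4.3] M [-0.09 -1.45 -0.02] w 41.7 j [-0.01  0.43 -0.07  1.96  0.05  0.75 -1.73]
t 26.4 p [ 0.5493 -0.0241  0.1057] yaw -92.86 zax [ 3.e-03  1.e-04 -1.e+00] F [ 6.8 -0.9 -5.2] M [-0.16 -1.51 -0.01] w 41.6 j [-0.01  0.43 -0.07  1.96  0.05  0.75 -1.73]
```

View pics/s25.png

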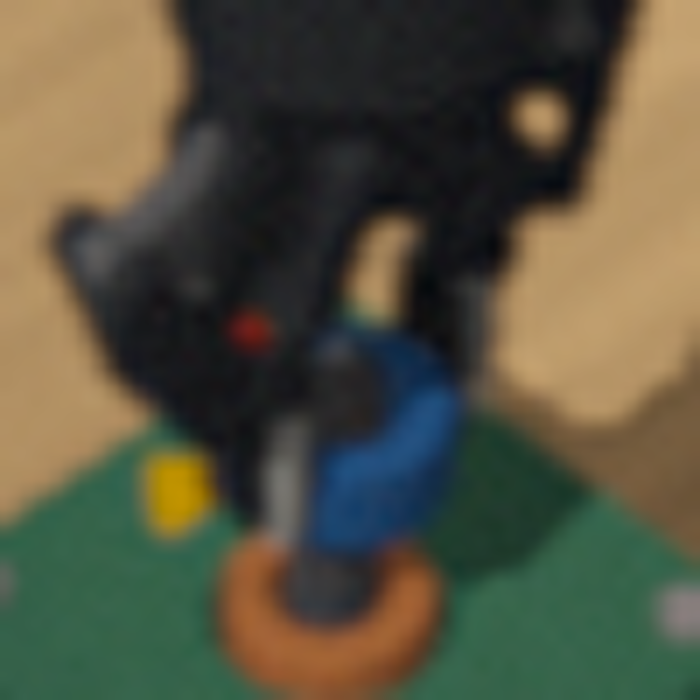

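View pics/t25.png

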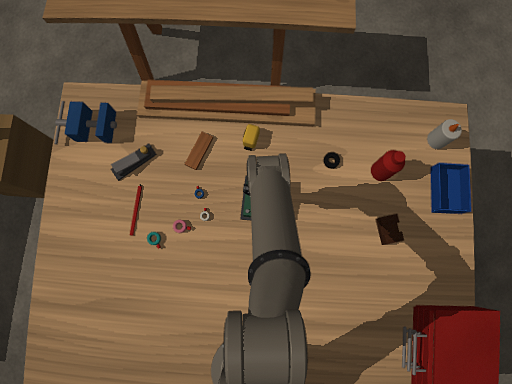

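Contact force is steady, the collar looks level, and the bystanders haven't moved. Handing in.

```bash
python3 - <<'E'
from h import *
print(workorder.hand_in());st()
E
```

```text
the job is handed in; nothing more can be done
None
the job is handed in; nothing more can be done
```

All three steps were done in order and the job was handed in at about 26.4 s, with the collar still held.

- **Bush:** it went over the shaft without contact and dropped into the recess. A fresh picture matched the seated height (lower edge at row 209, predicted 208.2, against 207.1 if it were 5 mm high). My first grip rode on its rim (width 40.7 mm), so I reopened, went 5 mm lower and gripped again.
- **Shaft:** I pinched it across the flat (15.0 mm between the fingers) and turned it about 80°. It ended at a tool yaw of −2.91°, against −2.85° for the arrow. The top picture shows the cut side of the shaft towards the arrow.
- **Collar:** it is held level with 70 N, to within about 0.2° of tool tilt. The screw is about 112 mm up, on the flat's side, and pressed on the flat at about 7 N. More commanded travel raised the force but did not move the tool.
- **Bystanders:** the last top picture shows them where they were, apart from any the arm hid.

**Checks that disagreed:**
- The two cameras differed by about 3 mm in x, so I averaged them and corrected with the pinch and contact readings.
- The finger opening read about 2 mm small on both rings.
- The screw touched the flat about 1 mm further along than predicted.
- The screw tip itself could not be seen behind the finger, so its contact is judged from force and position alone.

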